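# Pin a rear shock into the bench cradle

### The job

Lay the bicycle shock centred in the two saddles of the bench cradle, swing the keeper bar over it until its end is fully home in the fork, and lock it with the lock pin (the one in the pin stand with the tall straight round knob): down through the fork and the bar until its collar sits on the fork. Leave the other two pins in their stand and do not disturb the other things on the bench.

Things in the scene. Friction and masses are not known exactly. Their poses are not given: they have to be found in the camera images.
- shock: Loose shock, 0.3-0.55 kg, 190 mm long along its y, on a 4 mm black rubber mat 220 x 100 mm. Origin at its centre, 24 mm above the bench at the start. Black can, 40 mm diameter, y = -40 to 65 mm (grip across x near the origin); 18 mm rod y = -65 to -40; square end blocks 40 x 40, 30 long, centred at y = -80 and 80 mm, stop it rolling; 8 mm brass valve on the +y end. y roughly along the robot's x.
- cradle: Fixed aluminium cradle, origin on the bench, x from hinge post (x -60 mm) to fork (x 105), away from the robot within 0.2 rad; y along the shock's place. Base 12 mm thick, x -95 to 140, y -110 to 110. Two U saddles at y = -80 and 80, 24 mm long, floor 45 mm high, 44 mm wide inside in x, flared above 60 mm, top 75 mm; open for fingers between them. Wall behind fork, x 123-137, 109 mm high.
- seat (a point): Point in the cradle where the centre (origin) of a seated shock is: midway between the saddles, 65 mm above the bench (20 mm above the saddle floors). Axes as the cradle's; the seated shock lies along y, either way round.
- fork (a point): Centre of the fork's vertical pin hole, on the top face of the upper ear, 109 mm above the bench; axes as the cradle's. Two level ears 36 x 36 mm: upper 8 mm thick, then a 14 mm gap for the keeper's end, then the lower, 10 mm thick. Holes 16.5 mm wide in both ears and in the keeper's end: a stack 32 mm deep, free below.
- keeper (a joint): Keeper bar's angle about its vertical hinge, rad. 0 = closed on its stop, bar end in the fork, holes in line. Grows as it swings open, clockwise seen from above (to the cradle's -y side). Starts at 1.45 to 1.9, which leaves the saddles clear from above. Stays where it is left; 1 to 2 N at the knob moves it.
- keeper_hinge (a point): Point on the keeper's vertical hinge axis, 94 mm above the bench; x axis along the bar. Steel bar 24 mm wide, 10 mm thick (89 to 99 mm above the bench), its eye 165 mm from the hinge axis in a 32 mm square end. Closed, it passes 4 mm above a seated shock.
- keeper_grip (a point): On the axis of the upright black round knob on the keeper bar, 124 mm above the bench, 115 mm from the hinge axis; moves with the bar. Knob 22 mm diameter, 40 mm tall, standing on the bar (99 to 139 mm above the bench). Round and smooth: it turns within the fingers, so the hand need not turn.
- lock_pin: Loose steel lock pin, 0.16 kg, upright in the pin stand, told by its tall straight round knob. Origin on its axis at the underside of the collar, z up. Shank 14 mm diameter, 60 mm long below the origin, last 10 mm tapering to 6 mm; collar 32 mm diameter, 6 mm thick; above it the knob, 24 mm diameter, 40 mm tall (6 to 46 mm above the origin).
- ball_pin: Loose thinner pin with a 32 mm ball for a head, in the pin stand; leave it. Origin at the underside of its collar; its top is 35 mm above the origin.
- disc_pin: Loose thicker pin with a low flat disc head, 42 mm in diameter, in the pin stand; leave it. Origin at the underside of its collar; its top is 18 mm above the origin.
- stand: Fixed dark steel pin stand, 170 mm along its x, 56 along y, origin on the bench, top face 83 mm high, open below. Three 19 mm holes in a row at x = -50, 0, 50 mm, one pin in each, in any order, resting on its collar. x is within 0.3 rad of the robot's x; grip pins along the stand's y. The stand is on one side of the cradle, the shock's mat on the other.
- oil_bottle: Red bottle, 64 mm in diameter, 170 mm tall; bystander, origin under its centre.
- jug: Clear plastic jug, 90 mm in diameter, 110 mm tall; bystander.
- mallet: Hammer lying on the bench; bystander.
- wrench: Spanner lying on the bench; bystander.
- driver: Screwdriver lying on the bench; bystander.
- bearing: Steel bearing ring, 52 mm in diameter, 14 mm tall; bystander.
- collar: Aluminium ring, 60 mm in diameter, 20 mm tall; bystander.

How it is judged:
On the way, in this order (a step that is already met when the one before it is completed fails the run):
1. the shock lies centred in both saddles, let go, with the keeper still open (x of shock in the frame of seat between -0.006 and 0.006 m and y of shock in the frame of seat between -0.015 and 0.015 m and z of shock in the frame of seat between -0.005 and 0.005 m and angle between the y axis of shock and the y axis of seat, either way round below 0.08 rad and value of joint keeper above 0.5 rad and contact force between the fingers and shock below 0.1 N), for 0.2 s.
2. the keeper bar is closed over the seated shock, its end home in the fork (x of shock in the frame of seat between -0.006 and 0.006 m and y of shock in the frame of seat between -0.015 and 0.015 m and z of shock in the frame of seat between -0.005 and 0.005 m and angle between the y axis of shock and the y axis of seat, either way round below 0.08 rad and value of joint keeper below 0.06 rad), for 0.2 s.
At the end, for the whole second after the job is handed in: Shock in both saddles (centre within 6 mm across, 15 mm along, 5 mm in height, 0.08 rad), keeper within 0.06 rad of closed, lock pin upright (0.1 rad) through fork and bar, collar on the fork (within 5 mm sideways, 4 mm in height); shock and pin at rest (all of step 2 and horizontal distance between lock_pin and fork below 0.005 m and z of lock_pin in the frame of fork between -0.004 and 0.004 m and angle between lock_pin's own z axis and vertical below 0.1 rad and linear speed of each of lock_pin, shock below 0.02 m/s); the robot touches nothing.
It fails at once if a bystander on the bench is pushed more than 40 mm from its place (distance of any of oil_bottle, jug, mallet, wrench, driver, bearing, collar from where it was at the start of the episode above 0.04 m).
It fails at once if the ball pin or the disc pin is taken out of the stand (distance of any of ball_pin, disc_pin from where it was at the start of the episode above 0.025 m).
It also fails if it takes over 72 s, if anything falls off the work surface, if the arm or the gripper's body presses on something with over 40 N, if the wrist force passes 120 N, or if a joint passes its speed limit or range.

### The arm

A 6-joint arm with a two-finger parallel gripper is mounted at the origin on the work surface. World frame = base frame: x ahead of the robot, y to its left, z up, the work surface at z = 0. Lengths are in m, angles in rad, forces in N, time in s.
With the tool pointing down it reaches from about 0.3 to 0.875 m from the base axis. Payload 6.4 kg.
Tool frame: the origin (TCP) lies at the very end of the fingers, on their centre line; the grasp point (between the pads) lies 19 mm behind it; z points along the fingers, y is the line along which they close (so a half turn about z gives the same grasp; the last joint's range is limited). The gripper opens to 88 mm and grips with 3 to 60 N. Pads are 18 mm wide; open, the fingers measure 123 mm over their backs; the gripper's body (75 mm by 187 mm) begins 45 mm behind the grasp point.
Start: joints at [-1.44, 0.181, 1.607, -0, 1.354, -0.206], TCP at [0.19, -0.543, 0.239] pointing down, gripper open.
Joint ranges: [-2.99, 2.99], [-0.89, 2.07], [0.3, 2.58], [-1.14, 4.28], [0, 2.63], [-3.12, 3.12]. Speed limits (rad/s): [2.57, 2.57, 3.01, 3.14, 3.14, 3.14].

### API

Orientations are given as a 3x3 rotation matrix whose columns are the frame's x, y, z axes.
In Python, from bench import robot gives the robot as it stands.
- The arm moves only by the shell command python3 nudge.py 'ROWS' [FORCE]. ROWS is rows parted by semicolons, their numbers by spaces, 1 to 12 of them, each of 7 numbers: a rotation vector rx, ry, rz in rad, then dx, dy, dz in m, then the opening from 0.0 (shut) to 1.0 (fully open); each row is the pose to reach, as a shift and turn from the pose commanded when the command began, along the tool's axes at that moment; what a row does not reach only later rows make up. A row lasts 1/8 s, in which the tool goes at most 0.0625 m and 0.188 rad, less where a joint would pass 70% of its speed; a pose out of reach is approached as far as the arm can. The fingers move at their own pace and stop on an object; FORCE is the grip in N (left out, the last holds). Time passes only in rows, so rows that do not move let the fingers close. It prints the time, the measured TCP pose, the force, the opening and the grip force at its end.
- robot.get_obs(): the state, without advancing time (a new reading comes with each control period).
- robot.read_camera(name): name is "side" or "top" or "wrist"; returns a dict with "image" (384x512x3 uint8, blue, green, red), "fx", "fy", "cx", "cy" (pixels), "origin" and "attitude" of the camera in the world. Camera axes: x right, y up, looking along -z (the intrinsics and any distortion apply to the point x, -y, -z); pixel columns grow to the right and rows downward; lengths in m; the calibration is good to about 2 mm. A picture is of the moment at which its call begins. There is no depth.
- robot.close_job(): hands the job in; it is judged then, once.
The state is a dict: "clock": time; "qpos": joint angles; "qd": joint speeds; "effort": joint torques, N m; "position": TCP position; "orientation": TCP orientation; "wrist_force": force on the tool from outside, world axes, zero at the start; "torque": the same for the moment, N m; "opening": opening from 0.0 (shut) to 1.0 (fully open); "finger_force": force on a finger pad.
Only numpy, scipy, OpenCV 4.12 (cv2) and the standard library are available. Lean on these libraries where they do the work, as an engineer would, in place of code of your own. Each camera call takes 0.05 s, during which the arm holds its last target. There are 200 camera calls.

## Working session

There is one attempt and no reset: what is moved stays moved. The work goes in short steps, Python scripts to look and compute and a shell command to move; the robot and the scene stay as the last step left them, time stands still between calls to the robot, and variables do not carry over. Pictures are saved under pics/ and viewed, at most 10 in all, crops included, and the job is handed in when it is done.

```bash
ls; mkdir -p pics; cat > h.py <<'E'
import numpy as np, cv2, json
from bench import robot
def snap(name, fn):
    c=robot.read_camera(name); cv2.imwrite('pics/'+fn+'.png',c['image'])
    np.savez('pics/'+fn+'.npz',**{k:np.array(c[k]) for k in c}); return c
def ld(fn): return dict(np.load('pics/'+fn+'.npz'))
def ray(c,u,v):
    d=np.array([(u-c['cx'])/c['fx'],-(v-c['cy'])/c['fy'],-1.0]); return np.array(c['origin']),np.array(c['attitude'])@d
def atz(c,u,v,z):
    o,d=ray(c,u,v); return o+d*(z-o[2])/d[2]
def tri(*obs):
    A=np.zeros((3,3));b=np.zeros(3);R=[]
    for c,u,v in obs:
        o,d=ray(c,u,v);d=d/np.linalg.norm(d);P=np.eye(3)-np.outer(d,d);A+=P;b+=P@o;R.append((o,P))
    p=np.linalg.solve(A,b); return p,[float(np.linalg.norm(P@(p-o))) for o,P in R]
def proj(c,p):
    q=np.array(c['attitude']).T@(np.array(p)-c['origin']); return float(c['cx']-c['fx']*q[0]/q[2]),float(c['cy']+c['fy']*q[1]/q[2])
def rel(p,o=None):
    s=robot.get_obs(); return np.array(s['orientation']).T@(np.array(p)-s['position'])
E
python3 - <<'E'
from h import *
np.set_printoptions(precision=4,suppress=True)
s=robot.get_obs(); print(s)
for n in ('top','side','wrist'):
    c=snap(n,n+'0'); print(n,{k:c[k] for k in c if k!='image'})
a=cv2.resize(ld('top0')['image'],(800,600),interpolation=cv2.INTER_CUBIC);cv2.imwrite('pics/topL.png',a)
a=cv2.resize(ld('side0')['image'],(800,600),interpolation=cv2.INTER_CUBIC);cv2.imwrite('pics/sideL.png',a)
E
```

```text
bench.py
nudge.py
pics
{'clock': 0.0, 'qpos': array([-1.4403,  0.1815,  1.608 , -0.    ,  1.3538, -0.2063]), 'qd': array([ 0.0002,  0.0018, -0.0002, -0.0003,  0.0005, -0.0016]), 'effort': array([  0.0017, -43.3858, -34.185 ,   0.0705,   0.0385,  -0.0002]), 'position': array([ 0.19  , -0.5421,  0.2378]), 'orientation': array([[ 0.9438,  0.3305, -0.0002],
       [ 0.3305, -0.9438,  0.0018],
       [ 0.0004, -0.0017, -1.    ]]), 'wrist_force': array([ 0.7523,  0.2969, -0.7237]), 'torque': array([-0.0012,  0.0061, -0.0028]), 'finger_force': 0.0, 'opening': 0.9998986559941824}
top {'fx': 406.25465620264987, 'fy': 406.25465620264987, 'cx': 256.72537084090754, 'cy': 193.70936210192937, 'origin': array([0.4381, 0.0654, 1.2431]), 'attitude': array([[-0.0144,  0.9895, -0.1439],
       [-0.9996, -0.018 , -0.0238],
       [-0.0262,  0.1435,  0.9893]])}
side {'fx': 375.3773538912082, 'fy': 375.3773538912082, 'cx': 252.61290900997716, 'cy': 188.39009345952599, 'origin': array([0.5512, 0.8874, 0.9706]), 'attitude': array([[-0.9998, -0.0037, -0.0201],
       [-0.011 , -0.7347,  0.6783],
       [-0.0173,  0.6784,  0.7345]])}
wrist {'fx': 282.7016817005856, 'fy': 282.7016817005856, 'cx': 250.51231843658297, 'cy': 190.8379042079997, 'origin': array([ 0.259 , -0.5191,  0.3847]), 'attitude': array([[ 0.3314,  0.905 ,  0.2666],
       [-0.9435,  0.3187,  0.0908],
       [-0.0028, -0.2816,  0.9595]])}
```

View pics/topL.png

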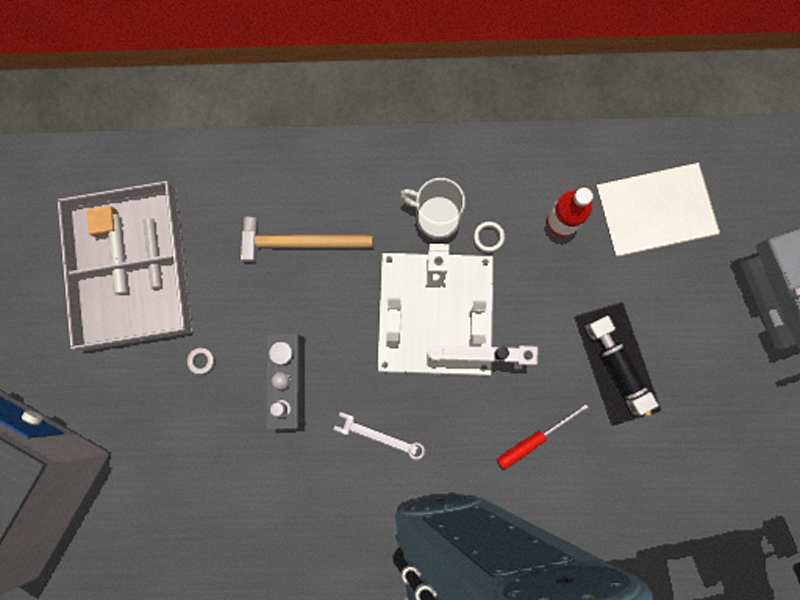

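View pics/sideL.png

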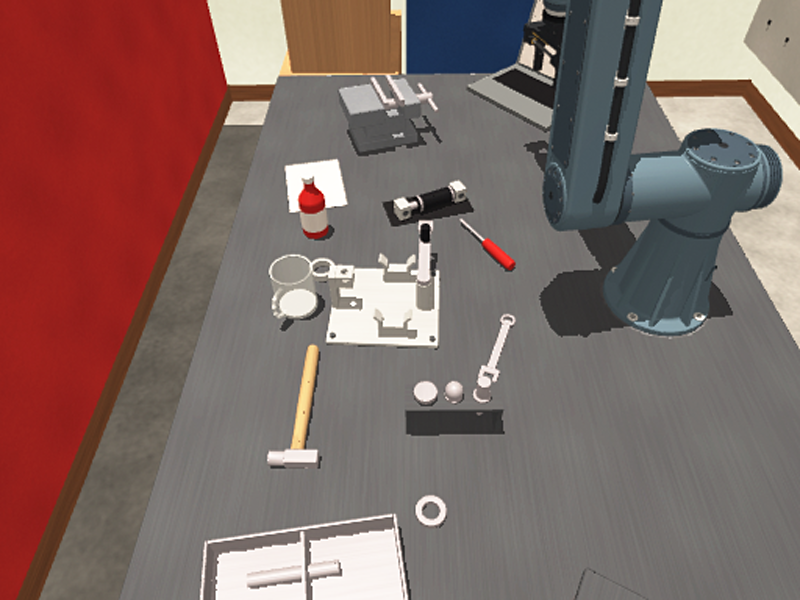

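The top view shows the shock on its mat at (627,362), the cradle at (437,312) with its fork at (437,265), the keeper knob at (503,352), and the stand at (285,380). The lock pin is the nearest to the robot, at (279,409), with the ball in the middle and the disc far. In the side view the lock pin is at (484,385). I'll enlarge both.

```bash
python3 - <<'E'
from h import *
t=ld('top0')['image'][150:275,165:431]; cv2.imwrite('pics/topC.png',cv2.resize(t,(798,375),interpolation=cv2.INTER_CUBIC))
t=ld('side0')['image'][110:260,170:340]; cv2.imwrite('pics/sideC.png',cv2.resize(t,(680,600),interpolation=cv2.INTER_CUBIC))
E
```

```text
(no output)
```

View pics/topC.png

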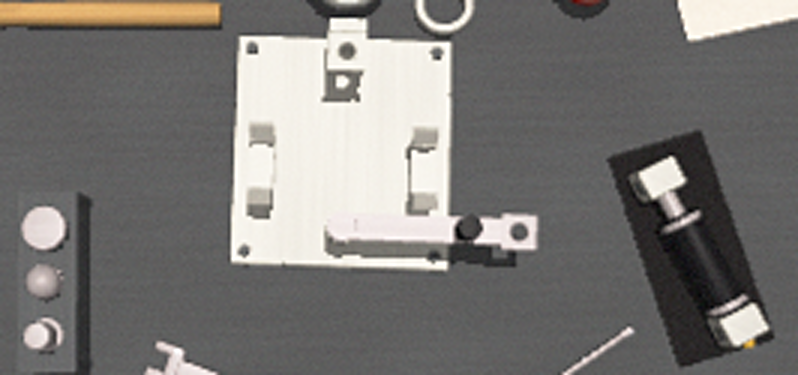

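View pics/sideC.png

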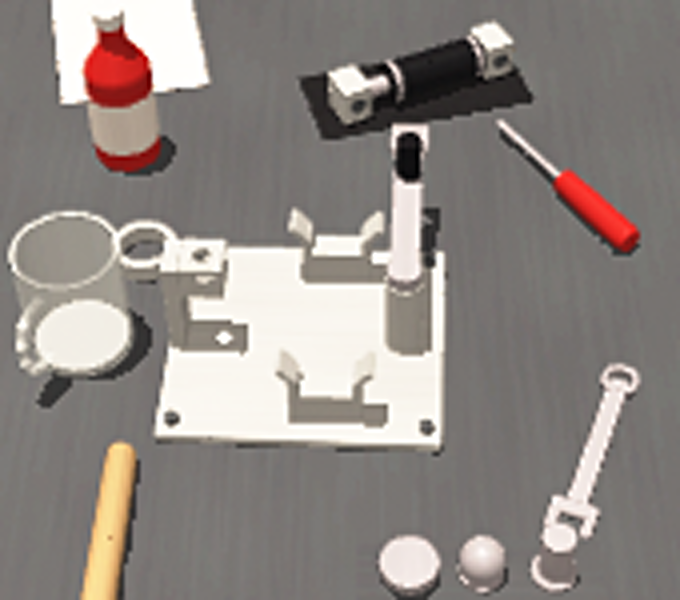

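```bash
python3 - <<'E'
from h import *
np.set_printoptions(precision=4,suppress=True)
T=ld('top0');S=ld('side0')
t=lambda u,v:(T,(u+.5)/3-.5+165,(v+.5)/3-.5+150)
s=lambda u,v:(S,(u+.5)/4-.5+170,(v+.5)/4-.5+110)
for n,a,b in [('fork',(347,51),(201,255)),('knobtop',(468,225),(408,137)),('pintop',(38,332),(562,537)),('blk1',(664,174),(352,80)),('blk2',(744,322),(490,38)),('cornFL',(239,36),(156,436)),('cornNL',(231,263),(443,447)),('cornNR',(449,269),(445,252)),('eye',(519,232),(409,130)),('discTop',(44,227),(410,558)),('ballc',(43,281),(482,556))]:
    print(n,*tri(t(*a),s(*b)))
c=np.array([atz(*t(*p),.012) for p in [(239,36),(452,40),(449,269),(231,263)]]);print(c,c.mean(0), np.linalg.norm(c[0]-c[1]),np.linalg.norm(c[0]-c[3]))
m=(c[0]+c[1]-c[2]-c[3]);print('ang',np.arctan2(m[1],m[0])); m=c[0]+c[3]-c[1]-c[2];print('angy',np.arctan2(m[1],m[0])-np.pi/2)
for n,p,z in [('fork',(347,51),.109),('knob',(468,225),.139),('eye',(519,232),.099),('pin',(38,332),.129),('b1',(664,174),.044),('b2',(744,322),.044)]:print(n,atz(*t(*p),z))
E
```

```text
fork [0.681  0.0243 0.1083] [0.0011585666448421768, 0.0011585666448423989]
knobtop [ 0.5114 -0.0793  0.144 ] [0.000753668867657754, 0.0007536688676577841]
pintop [0.4194 0.3116 0.1271] [0.0016191464842266541, 0.0016191464842265277]
blk1 [ 0.5624 -0.2863  0.0413] [0.002034963720920775, 0.0020349637209206885]
blk2 [ 0.42   -0.3556  0.0385] [0.000400423784801811, 0.0004004237848018648]
cornFL [0.7193 0.1322 0.0085] [0.00011684765642386129, 0.00011684765642390787]
cornNL [0.4858 0.1427 0.0067] [0.0005905104245049062, 0.0005905104245049875]
cornNR [ 0.4759 -0.0762  0.0106] [0.00022196880822325044, 0.00022196880822314904]
eye [ 0.5076 -0.131   0.1077] [0.0017730910018143818, 0.0017730910018144653]
discTop [0.5185 0.3124 0.1026] [0.0005991644145381512, 0.0005991644145381001]
ballc [0.4688 0.3121 0.1045] [0.0012960231235432658, 0.0012960231235432346]
[[ 0.7184  0.132   0.012 ]
 [ 0.7097 -0.0872  0.012 ]
 [ 0.4757 -0.076   0.012 ]
 [ 0.485   0.1424  0.012 ]] [0.5972 0.0278 0.012 ] 0.21938768819569643 0.23356718560352419
ang -0.04616464108410561
angy -0.04108928556003
fork [0.6797 0.0244 0.109 ]
knob [ 0.511  -0.0799  0.139 ]
eye [ 0.5063 -0.1323  0.099 ]
pin [0.421  0.3109 0.129 ]
b1 [ 0.5642 -0.2858  0.044 ]
b2 [ 0.4197 -0.3537  0.044 ]
```

Both views agree on all points and with the text: fork z 0.108 and block spacing 0.160. The lock pin has the tall knob on the near hole. Next I'll go above the shock.

```bash
cat >> h.py <<'E'
from scipy.spatial.transform import Rotation as Ro
def go(p,yaw_y=None):
    """shift along tool axes and turn so that tool points down with its y at world angle yaw_y"""
    s=robot.get_obs(); R=np.array(s['orientation']); d=R.T@(np.array(p)-s['position'])
    rv=np.zeros(3)
    if yaw_y is not None:
        y=np.array([np.cos(yaw_y),np.sin(yaw_y),0]); z=np.array([0,0,-1.]); 
        rv=Ro.from_matrix(R.T@np.column_stack([np.cross(y,z),y,z])).as_rotvec()
    print('rot',rv.round(4),'shift',d.round(4),'rows',np.linalg.norm(d)/.0625,np.linalg.norm(rv)/.188)
E
python3 -c "
from h import *
go((.492,-.320,.2),-1.132)"
```

```text
rot [-0.0013 -0.0004 -0.102 ] shift [ 0.3585 -0.1099  0.0383] rows 6.0305396339275195 0.5424772180839155
```

```bash
python3 nudge.py '0 0 -0.1 0.06 -0.018 0.006 1; 0 0 -0.1 0.12 -0.036 0.012 1; 0 0 -0.1 0.18 -0.055 0.018 1; 0 0 -0.1 0.24 -0.073 0.024 1; 0 0 -0.1 0.30 -0.09 0.03 1; 0 0 -0.1 0.3585 -0.11 0.038 1; 0 0 -0.1 0.3585 -0.11 0.038 1; 0 0 -0.1 0.3585 -0.11 0.038 1'
python3 - <<'E'
from h import *
c=snap('wrist','w1'); t=snap('top','t1')
print({k:np.array(c[k]).round(4).tolist() for k in c if k!='image'})
cv2.imwrite('pics/w1L.png',cv2.resize(c['image'],(800,600),interpolation=cv2.INTER_CUBIC))
E
```

```text
clock: 1.15
position: [0.4918, -0.3203, 0.2003]
orientation: [[0.906, 0.424, -0.001], [0.424, -0.906, 0.0], [-0.001, -0.001, -1.0]]
wrist_force: [-0.6, -0.6, -0.4]
opening: 0.998
finger_force: 0.0
{'fx': 282.7017, 'fy': 282.7017, 'cx': 250.5123, 'cy': 190.8379, 'origin': [0.5581, -0.2902, 0.3471], 'attitude': [[0.4249, 0.8681, 0.2565], [-0.9052, 0.4081, 0.1184], [-0.0019, -0.2825, 0.9593]]}
```

View pics/w1L.png

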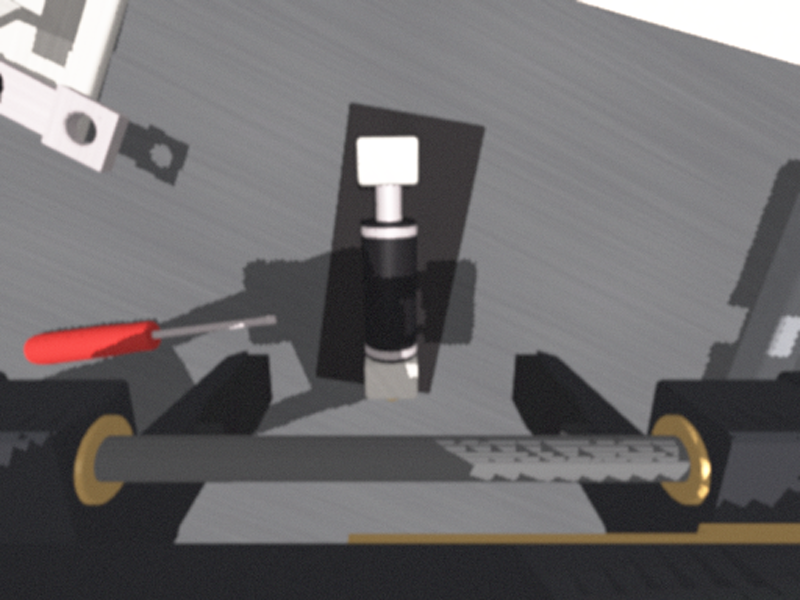

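Wrist view: the shock is upright in the frame, with the far block top at (388,161), the near block at (391,380), and the driver tip at (275,319) to its left.

```bash
python3 - <<'E'
from h import *
W=ld('w1');T=ld('top0')
w=lambda u,v:(W,(u+.5)/1.5625-.5,(v+.5)/1.5625-.5)
t=lambda u,v:(T,(u+.5)/3-.5+165,(v+.5)/3-.5+150)
a=atz(*w(388,161),.044);b=atz(*w(391,378),.044);d=atz(*w(275,319),.006)
print(a,b,np.arctan2(*(a-b)[1::-1]),d)
print('tri',tri(w(388,161),t(664,174)))
l=atz(*w(362,300),.024);r=atz(*w(417,300),.024);print('can',l,r,(l+r)/2,np.linalg.norm(l-r))
for p in (a,b,d,(l+r)/2): print(rel(p))
for c in [(357,138),(418,137),(419,185),(357,186)]: print(rel(atz(*w(*c),.044)))
E
```

```text
[ 0.56103124 -0.28549104  0.044     ] [ 0.42014123 -0.3537172   0.044     ] 0.4509693908497368 [ 0.41053093 -0.25345624  0.006     ]
tri (array([ 0.56237765, -0.28512133,  0.04778575]), [0.001447503351639434, 0.0014475033516394525])
can [ 0.4609603 -0.3100519  0.024    ] [ 0.4788208  -0.34804488  0.024     ] [ 0.46989055 -0.32904839  0.024     ] 0.04198170271613699
[ 0.07860128 -0.00316158  0.15674759]
[-0.07791962 -0.00071061  0.15680674]
[-0.04434003 -0.09567867  0.19478169]
[-0.02239981 -0.00210246  0.17678569]
[ 0.09272511 -0.02321278  0.15673965]
[0.09346839 0.01619254 0.15674453]
[0.06343481 0.01746915 0.15675599]
[ 0.06264054 -0.02377379  0.15675089]
```

```bash
python3 nudge.py '0 0 -0.015 -0.001 -0.002 0.05 1; 0 0 -0.015 -0.001 -0.002 0.1 1; 0 0 -0.015 -0.001 -0.002 0.15 1; 0 0 -0.015 -0.001 -0.002 0.18 1; 0 0 -0.015 -0.001 -0.002 0.189 1; 0 0 -0.015 -0.001 -0.002 0.189 1; 0 0 -0.015 -0.001 -0.002 0.189 0.4; 0 0 -0.015 -0.001 -0.002 0.189 0.4; 0 0 -0.015 -0.001 -0.002 0.189 0.4; 0 0 -0.015 -0.001 -0.002 0.189 0.4' 40
```

```text
clock: 2.5
position: [0.4905, -0.3191, 0.0121]
orientation: [[0.9, 0.437, 0.0], [0.437, -0.9, -0.0], [0.0, 0.001, -1.0]]
wrist_force: [0.6, 0.0, -0.0]
opening: 0.57
finger_force: 0.0
```

```bash
python3 nudge.py '0 0 0 0 0 0 0.2; 0 0 0 0 0 0 0.2; 0 0 0 0 0 0 0.2;0 0 0 0 0 0 0.2' 40; python3 nudge.py '0 0 0 0 0 -0.03 0.2; 0 0 0 0 0 -0.08 0.2; 0 0 0 0 0 -0.13 0.2;0 0 0 0 0 -0.17 0.2; 0 0 0 0 0 -0.17 0.2'; python3 - <<'E'
from h import *
go((.5747,.0288,.182),-.044)
go((.5747,-.0,.182),-.044)
E
```

```text
clock: 3.0
position: [0.4903, -0.319, 0.0118]
orientation: [[0.9, 0.437, 0.0], [0.437, -0.9, 0.0], [0.0, -0.0, -1.0]]
wrist_force: [-0.2, 1.0, 1.9]
opening: 0.445
finger_force: 40.0
clock: 3.62
position: [0.4917, -0.3204, 0.1847]
orientation: [[0.9, 0.437, 0.005], [0.437, -0.9, -0.004], [0.002, 0.006, -1.0]]
wrist_force: [-0.3, -0.1, -3.4]
opening: 0.441
finger_force: 40.0
rot [ 0.0065  0.0013 -1.075 ] shift [ 0.2271 -0.278   0.0016] rows 5.7432245661550025 5.718161178308352
rot [ 0.0065  0.0013 -1.075 ] shift [ 0.2145 -0.2521  0.0017] rows 5.2959917788138275 5.718161178308352
```

```bash
python3 nudge.py '0 0 -0.18 0.032 -0.034 0 0.2; 0 0 -0.36 0.064 -0.069 0 0.2; 0 0 -0.54 0.096 -0.104 0 0.2; 0 0 -0.72 0.128 -0.138 0 0.2; 0 0 -0.9 0.16 -0.172 0 0.2; 0 0 -1.075 0.1926 -0.207 0 0.2; 0 0 -1.075 0.1926 -0.207 0 0.2; 0 0 -1.075 0.1926 -0.207 0 0.2; 0 0 -1.075 0.1926 -0.207 0 0.2'
python3 - <<'E'
from h import *
c=snap('wrist','w2')
cv2.imwrite('pics/w2L.png',cv2.resize(c['image'],(800,600),interpolation=cv2.INTER_CUBIC))
E
```

```text
clock: 4.75
position: [0.5725, -0.0497, 0.1806]
orientation: [[0.046, 0.999, -0.002], [0.999, -0.046, 0.0], [0.0, -0.002, -1.0]]
wrist_force: [0.4, 0.2, -3.1]
opening: 0.444
finger_force: 40.0
```

View pics/w2L.png

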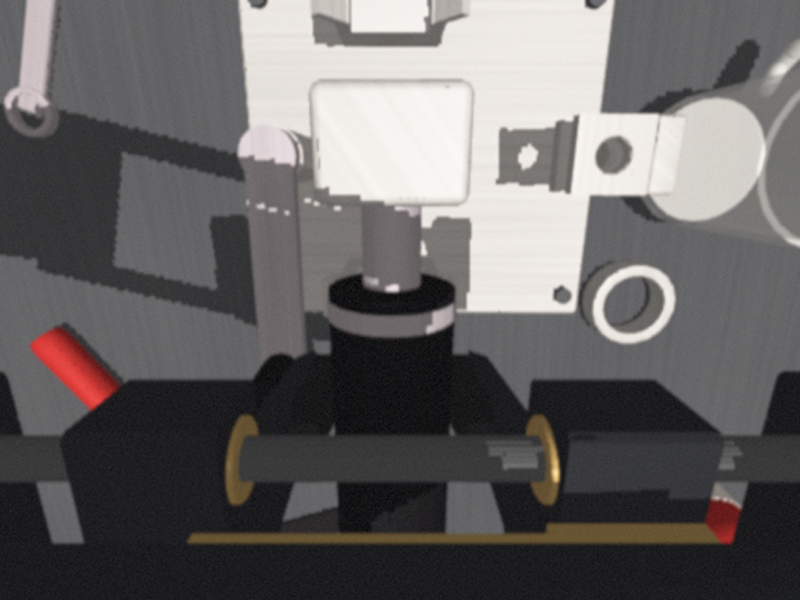

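The wrist view shows the fork hole at (613,155), the hinge post head around (270,157), the +y saddle floor spanning 352–428 at row 30, and the held block's top face (311–472, 80–204).

```bash
python3 - <<'E'
from h import *
np.set_printoptions(precision=4,suppress=True)
W=ld('w2');T=ld('top0');S=ld('side0')
w=lambda u,v:(W,(u+.5)/1.5625-.5,(v+.5)/1.5625-.5)
t=lambda u,v:(T,(u+.5)/3-.5+165,(v+.5)/3-.5+150)
s=lambda u,v:(S,(u+.5)/4-.5+170,(v+.5)/4-.5+110)
f=atz(*w(613,155),.109);h=atz(*w(270,157),.1)
print('fork',f,tri(w(613,155),t(347,51),s(201,255)),'hinge',h,np.linalg.norm(f-h),np.arctan2(*(f-h)[1::-1]))
l=atz(*w(352,30),.045);r=atz(*w(428,30),.045);print('sad',l,r,(l+r)/2)
a=[atz(*w(*p),.2136) for p in [(311,82),(472,80),(471,204),(313,190)]];print(a,np.linalg.norm(a[0]-a[1]))
for p in a: print(rel(p))
print('base R edge',atz(*w(577,313),.012),atz(*w(614,0),.012))
print('ring of top',atz(*t(445,8),.014))
E
```

```text
fork [0.6802 0.0239 0.109 ] (array([0.6809, 0.024 , 0.1079]), [0.0002792313435955898, 0.0010781387620072188, 0.0012680114709741398]) hinge [0.5166 0.0306 0.1   ] 0.16399118126542378 -0.04129337337434973
sad [0.5568 0.0988 0.045 ] [0.5998 0.0968 0.045 ] [0.5783 0.0978 0.045 ]
[array([0.5582, 0.0426, 0.2136]), array([0.596 , 0.0413, 0.2136]), array([0.5959, 0.0128, 0.2136]), array([0.5564, 0.018 , 0.2136])] 0.037787005267674
[ 0.0917 -0.0187 -0.0326]
[ 0.0921  0.0191 -0.0326]
[ 0.0636  0.0203 -0.0326]
[ 0.067  -0.0195 -0.0326]
base R edge [ 0.7099 -0.0875  0.012 ] [0.7181 0.1167 0.012 ]
ring of top [ 0.7431 -0.0809  0.014 ]
```

```bash
python3 -c "
from h import *
go((.5754,.030,.13),-.043)"
```

```text
rot [-0.0011 -0.0001 -0.0033] shift [ 0.0799 -0.0009  0.051 ] rows 1.5162637913834598 0.018697537075016094
```

```bash
python3 nudge.py '0 0 -0.003 0.03 -0.001 0 0.2; 0 0 -0.003 0.06 -0.001 0 0.2; 0 0 -0.003 0.08 -0.001 0.01 0.2; 0 0 -0.003 0.08 -0.001 0.03 0.2; 0 0 -0.003 0.08 -0.001 0.05 0.2;  0 0 -0.003 0.08 -0.001 0.05 0.2; 0 0 -0.003 0.08 -0.001 0.05 0.2'; python3 -c "
from h import *
go((.5754,.030,.053),-.043)"
```

```text
clock: 5.68
position: [0.576, 0.0308, 0.132]
orientation: [[0.042, 0.999, 0.0], [0.999, -0.042, -0.0], [-0.0, 0.0, -1.0]]
wrist_force: [-0.1, 0.5, -3.2]
opening: 0.448
finger_force: 40.0
rot [0.0004 0.0001 0.0013] shift [-0.0008 -0.0006  0.079 ] rows 1.264738482417634 0.007519059267999236
```

```bash
python3 nudge.py '0 0 0 -0.0008 -0.0006 0.02 0.2; 0 0 0 -0.0008 -0.0006 0.04 0.2; 0 0 0 -0.0008 -0.0006 0.055 0.2; 0 0 0 -0.0008 -0.0006 0.065 0.2; 0 0 0 -0.0008 -0.0006 0.072 0.2; 0 0 0 -0.0008 -0.0006 0.075 0.2;0 0 0 -0.0008 -0.0006 0.075 0.2'; python3 -c "
from h import *
go((.5754,.030,.053),-.043)"
```

```text
clock: 6.55
position: [0.5752, 0.0305, 0.0568]
orientation: [[0.041, 0.999, 0.0], [0.999, -0.041, -0.0], [-0.0, 0.0, -1.0]]
wrist_force: [0.7, 0.0, -3.2]
opening: 0.444
finger_force: 40.0
rot [0.0002 0.     0.002 ] shift [-0.0005  0.0002  0.0038] rows 0.06198982635761173 0.010811038817950145
```

```bash
python3 nudge.py '0 0 0 0 0 0.002 0.2; 0 0 0 0 0 0.0035 0.2; 0 0 0 0 0 0.0045 0.2; 0 0 0 0 0 0.0045 0.2'
```

```text
clock: 7.05
position: [0.5752, 0.0305, 0.0528]
orientation: [[0.041, 0.999, 0.0], [0.999, -0.041, -0.0], [-0.0, 0.0, -1.0]]
wrist_force: [-2.6, -0.4, 3.8]
opening: 0.441
finger_force: 40.0
```

```bash
python3 nudge.py '0 0 0 0 0 0 0.52; 0 0 0 0 0 0 0.52; 0 0 0 0 0 0 0.52; 0 0 0 0 0 -0.005 0.52; 0 0 0 0 0 -0.03 0.52; 0 0 0 0 0 -0.07 0.52; 0 0 0 0 0 -0.12 0.52; 0 0 0 0 0 -0.17 0.52; 0 0 0 0 0 -0.17 0.52'
python3 - <<'E'
from h import *
c=snap('wrist','w3');t=snap('top','t3')['image'];s=snap('side','s3')['image']
m=np.hstack([cv2.resize(t[150:270,225:385],(400,300)),cv2.resize(s[140:230,200:320],(400,300))])
cv2.imwrite('pics/m3.png',np.vstack([cv2.resize(c['image'],(400,300)).repeat(1,0),np.zeros((0,400,3),np.uint8)]) if 0 else np.vstack([m,np.hstack([cv2.resize(c['image'],(400,300)),np.zeros((300,400,3),np.uint8)])]))
E
```

```text
clock: 8.18
position: [0.578, 0.0301, 0.2278]
orientation: [[0.041, 0.999, 0.01], [0.999, -0.041, -0.001], [-0.001, 0.01, -1.0]]
wrist_force: [0.2, -0.0, -0.1]
opening: 0.522
finger_force: 0.0
```

View pics/m3.png

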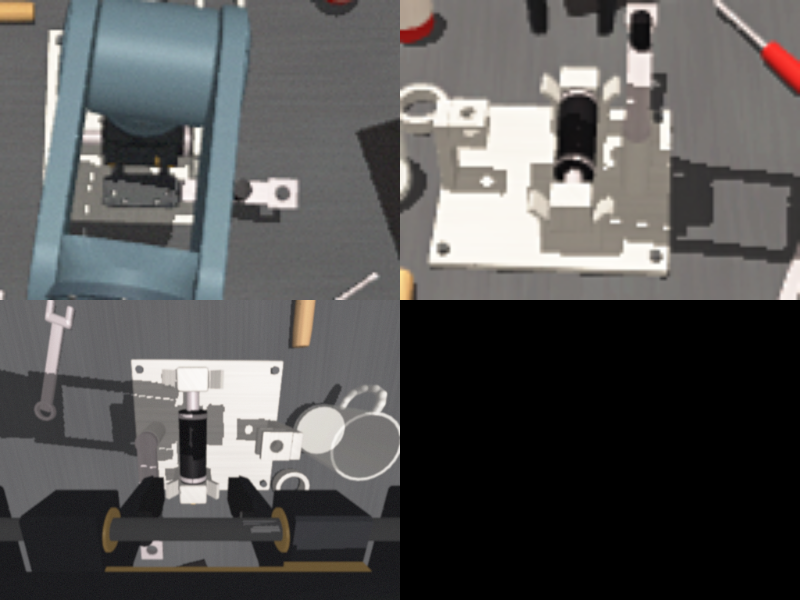

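The shock lies level in both saddles, as the side crop shows it between both flares. Next I'll locate the keeper precisely, using the eye at (80,127) in w1L.

```bash
python3 - <<'E'
from h import *
np.set_printoptions(precision=4,suppress=True)
W=ld('w1');T=ld('top0');T3=ld('t3');S=ld('side0')
w=lambda u,v:(W,(u+.5)/1.5625-.5,(v+.5)/1.5625-.5)
w3=(ld('w3'),151*1.28,(550-300)*1.28)
e=atz(*w(80,127),.099);e3=atz(*w3,.099);print(e,e3)
h=np.array([.6803-.165*np.cos(-.043),.0240-.165*np.sin(-.043)]);print('hinge',h)
for x in (e,e3):
    d=x[:2]-h;a=np.arctan2(d[1],d[0]);print(np.linalg.norm(d),a,'theta',-.043-a,'knob',h+.115*np.array([np.cos(a),np.sin(a)]))
k=h+.115*np.array([np.cos(-1.62),np.sin(-1.62)])
go((*k,.16),.742); go((*k,.104),.742)
R=np.array([[0,0],[0,0]])
y=np.array([np.cos(.742),np.sin(.742),0]);x=np.cross(y,[0,0,-1.])
for th in np.append(np.linspace(1.577,0,17),-.03):
    a=-.043-th;p=h+.115*np.array([np.cos(a),np.sin(a)])-k;print(round(th,2),round(x[:2]@p,4),round(y[:2]@p,4))
E
```

```text
[ 0.5071 -0.1324  0.099 ] [ 0.506  -0.1332  0.099 ]
hinge [0.5155 0.0311]
0.16373626752542372 -1.621629739908821 theta 1.5786297399088212 knob [ 0.5096 -0.0838]
0.1646059586371059 -1.6279830480379227 theta 1.5849830480379228 knob [ 0.5089 -0.0837]
rot [-0.0013 -0.0007 -0.783 ] shift [-0.1169 -0.0598  0.0613] rows 2.3193389791233208 4.164734642584055
rot [-0.0013 -0.0007 -0.783 ] shift [-0.117  -0.0597  0.1173] rows 2.817653450181548 4.164734642584055
1.58 -0.0 0.0
1.48 -0.0077 0.0084
1.38 -0.0145 0.0174
1.28 -0.0203 0.0271
1.18 -0.0252 0.0373
1.08 -0.0291 0.048
0.99 -0.0319 0.059
0.89 -0.0336 0.0702
0.79 -0.0342 0.0815
0.69 -0.0336 0.0928
0.59 -0.032 0.104
0.49 -0.0293 0.115
0.39 -0.0255 0.1257
0.3 -0.0206 0.1359
0.2 -0.0148 0.1456
0.1 -0.0081 0.1547
0.0 -0.0004 0.1631
-0.03 0.002 0.1655
```

```bash
python3 nudge.py '0 0 -0.18 -0.03 -0.015 0 0.7; 0 0 -0.36 -0.06 -0.03 0 0.7; 0 0 -0.54 -0.09 -0.045 0.02 0.7; 0 0 -0.72 -0.117 -0.06 0.04 0.7; 0 0 -0.783 -0.117 -0.06 0.061 0.7; 0 0 -0.783 -0.117 -0.06 0.061 0.7;0 0 -0.783 -0.117 -0.06 0.061 0.7'; python3 -c "
from h import *
go((.5095,-.0838,.105),.742)"
```

```text
clock: 9.2
position: [0.5102, -0.0836, 0.1609]
orientation: [[-0.675, 0.738, -0.001], [0.738, 0.675, 0.0], [0.001, -0.0, -1.0]]
wrist_force: [-0.2, 0.8, -0.1]
opening: 0.7
finger_force: 0.0
rot [-0.0004 -0.001  -0.0009] shift [ 0.0003 -0.0006  0.0559] rows 0.8951127531094054 0.0076614832262932395
```

```bash
python3 nudge.py '0 0 0 0 0 0.025 0.7; 0 0 0 0 0 0.05 0.7; 0 0 0 0 0 0.056 0.7; 0 0 0 0 0 0.056 0.4; 0 0 0 0 0 0.056 0.1; 0 0 0 0 0 0.056 0.1;0 0 0 0 0 0.056 0.1; 0 0 0 0 0 0.056 0.1; 0 0 0 0 0 0.056 0.1;0 0 0 0 0 0.056 0.1;0 0 0 0 0 0.056 0.1' 12
```

```text
clock: 10.58
position: [0.5106, -0.0842, 0.1056]
orientation: [[-0.676, 0.737, 0.001], [0.737, 0.676, -0.0], [-0.001, 0.0, -1.0]]
wrist_force: [-1.5, -0.3, 5.5]
opening: 0.246
finger_force: 12.0
```

```bash
python3 nudge.py '0 0 0 0 0 -0.001 0.1; 0 0 0 -0.0077 0.0084 -0.001 0.1; 0 0 0 -0.0145 0.0174 -0.001 0.1; 0 0 0 -0.0203 0.0271 -0.001 0.1; 0 0 0 -0.0252 0.0373 -0.001 0.1; 0 0 0 -0.0291 0.048 -0.001 0.1; 0 0 0 -0.0319 0.059 -0.001 0.1; 0 0 0 -0.0336 0.0702 -0.001 0.1; 0 0 0 -0.0342 0.0815 -0.001 0.1; 0 0 0 -0.0342 0.0815 -0.001 0.1' 20
python3 - <<'E'
from h import *
h=np.array([.5155,.0311])
p=robot.get_obs()['position'][:2];d=p-h;print(np.linalg.norm(d),-.043-np.arctan2(d[1],d[0]))
for th in [.69,.59,.49,.39,.3,.2,.1,.0,-.03,-.05]:
    a=-.043-th;q=h+.115*np.array([np.cos(a),np.sin(a)]);print(th,rel((*q,.1))[:2].round(4))
E
```

```text
clock: 11.82
position: [0.5943, -0.0545, 0.1061]
orientation: [[-0.676, 0.737, 0.001], [0.737, 0.676, -0.001], [-0.001, 0.0, -1.0]]
wrist_force: [3.0, -3.5, -1.5]
opening: 0.237
finger_force: 20.0
0.11630701507625404 0.7837536357503522
0.69 [0.0018 0.0108]
0.59 [0.0035 0.0221]
0.49 [0.0063 0.0333]
0.39 [0.0102 0.0441]
0.3 [0.0146 0.0535]
0.2 [0.0204 0.0634]
0.1 [0.0273 0.0726]
0.0 [0.035  0.0811]
-0.03 [0.0375 0.0835]
-0.05 [0.0391 0.0851]
```

```bash
python3 nudge.py '0 0 0 0.001 0.0108 0 0.1; 0 0 0 0.003 0.0221 0 0.1; 0 0 0 0.0063 0.0333 0 0.1; 0 0 0 0.0102 0.0441 0 0.1; 0 0 0 0.0146 0.0535 0 0.1; 0 0 0 0.0204 0.0634 0 0.1; 0 0 0 0.0273 0.0726 0 0.1; 0 0 0 0.032 0.078 0 0.1; 0 0 0 0.035 0.0811 0 0.1; 0 0 0 0.0375 0.0835 0 0.1; 0 0 0 0.0375 0.0835 0 0.1'
python3 - <<'E'
from h import *
h=np.array([.5155,.0311])
p=robot.get_obs()['position'][:2];d=p-h;print(np.linalg.norm(d),-.043-np.arctan2(d[1],d[0]))
E
```

```text
clock: 13.2
position: [0.6296, 0.027, 0.1063]
orientation: [[-0.675, 0.737, -0.0], [0.737, 0.675, -0.005], [-0.003, -0.003, -1.0]]
wrist_force: [-2.3, -13.9, 2.1]
opening: 0.245
finger_force: 20.0
0.1141934737848241 -0.0074326632786347185
```

```bash
python3 nudge.py '0 0 0 -0.001 -0.001 0 0.5; 0 0 0 -0.001 -0.001 0 0.6; 0 0 0 -0.001 -0.001 0 0.6; 0 0 0 -0.001 -0.001 -0.01 0.6; 0 0 0 -0.001 -0.001 -0.05 0.6; 0 0 0 -0.001 -0.001 -0.1 0.6; 0 0 0 -0.001 -0.001 -0.13 0.6; 0 0 0 -0.001 -0.001 -0.13 0.6'
python3 - <<'E'
from h import *
go((.45,.2,.236),1.5)
E
```

```text
clock: 14.2
position: [0.6315, 0.0286, 0.2403]
orientation: [[-0.676, 0.737, 0.007], [0.737, 0.676, -0.001], [-0.005, 0.005, -1.0]]
wrist_force: [0.1, -0.7, -0.3]
opening: 0.601
finger_force: 0.0
rot [ 0.0024  0.0068 -0.7577] shift [ 0.249  -0.0179  0.0029] rows 3.9949098554989657 4.030296216725813
```

```bash
python3 -c "
from h import *
go((.42,.311,.22),1.58)"
```

```text
rot [ 0.0021  0.0069 -0.8377] shift [0.3512 0.0349 0.0186] rows 5.654433138220436 4.455810762230579
```

```bash
python3 nudge.py '0 0 -0.14 0.058 0.006 0 0.8; 0 0 -0.28 0.117 0.012 0.003 0.8; 0 0 -0.42 0.175 0.018 0.006 0.8; 0 0 -0.56 0.234 0.024 0.01 0.8; 0 0 -0.7 0.292 0.03 0.015 0.8; 0 0 -0.8377 0.351 0.035 0.02 0.8; 0 0 -0.8377 0.351 0.035 0.02 0.8; 0 0 -0.8377 0.351 0.035 0.02 0.8'
python3 - <<'E'
from h import *
c=snap('wrist','w4')['image'];t=snap('top','t4')['image'];s=snap('side','s4')['image']
a=cv2.resize(c[60:384,90:410],(592,600),interpolation=cv2.INTER_CUBIC) # 1.85
b=np.vstack([cv2.resize(t[150:250,245:325],(200,250)),cv2.resize(s[155:225,205:285],(200,175)),cv2.resize(s[200:270,260:340],(200,175))])
cv2.imwrite('pics/m4.png',np.hstack([a,b]))
E
```

```text
clock: 15.2
position: [0.4179, 0.3107, 0.2154]
orientation: [[-1.0, -0.009, -0.001], [-0.009, 1.0, -0.001], [0.001, -0.001, -1.0]]
wrist_force: [-0.5, 0.3, -0.1]
opening: 0.798
finger_force: 0.0
```

View pics/m4.png

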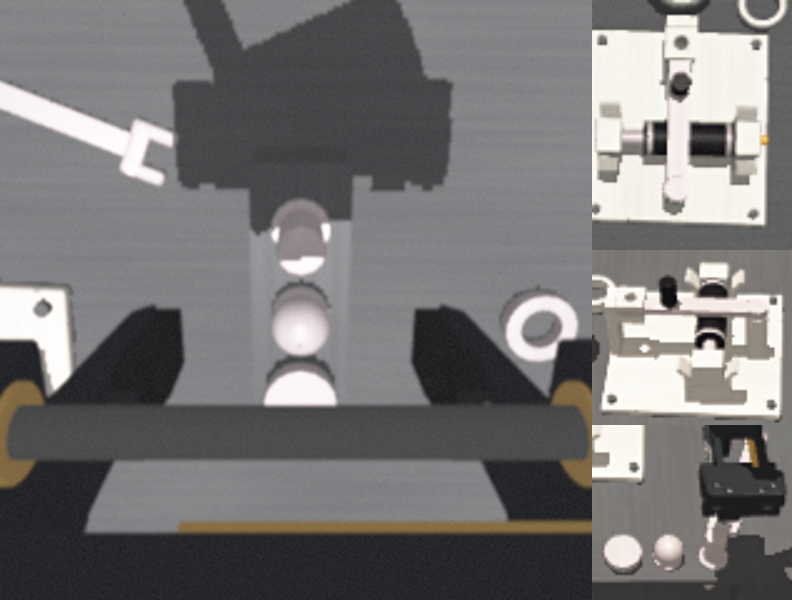

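The bar lies in the fork, with the top and side crops showing it straight over the shock. In the wrist crop the lock pin's knob top is at about (301,252) and its collar centre at about (300,229).

```bash
python3 - <<'E'
from h import *
np.set_printoptions(precision=4,suppress=True)
W=ld('w4');T=ld('top0');S=ld('side0')
w=lambda u,v:(W,(u+.5)/1.85-.5+90,(v+.5)/1.852-.5+60)
t=lambda u,v:(T,(u+.5)/3-.5+165,(v+.5)/3-.5+150)
s=lambda u,v:(S,(u+.5)/4-.5+170,(v+.5)/4-.5+110)
print(atz(*w(301,252),.129),atz(*w(300,229),.089),'ball',atz(*w(300,326),.102),'disc',atz(*w(300,400),.1))
print(tri(w(301,252),t(38,332),s(562,537)))
w=lambda u,v:(W,(u+.5)/1.85-.5+90,(v+.5)/1.852-.5+60)
print('widths',atz(*w(278,252),.129)-atz(*w(323,252),.129),atz(*w(270,229),.089)-atz(*w(330,229),.089))
go((.4205,.311,.095),1.58)
t4=lambda u,v:(ld('t4'),(u-592)/2.5+245,v/2.5+150)
print('fork/knob',atz(*t4(681,42),.109),atz(*t4(681,83),.139))
E
```

```text
[0.4184 0.312  0.129 ] [0.4179 0.3117 0.089 ] ball [0.4689 0.3122 0.102 ] disc [0.516  0.3128 0.1   ]
(array([0.4193, 0.3118, 0.127 ]), [0.0003258365724970844, 0.0017338372026806863, 0.001515440711988102])
widths [ 0.0002 -0.021   0.    ] [ 0.0003 -0.0324  0.    ]
rot [-0.0003 -0.0003 -0.0027] shift [-0.0014  0.0011  0.1209] rows 1.9350211004596214 0.01467342277059374
fork/knob [0.6792 0.0236 0.109 ] [0.6268 0.0258 0.139 ]
```

```bash
python3 nudge.py '0 0 0 0 0.001 0.04 0.7; 0 0 0 0 0.001 0.08 0.7; 0 0 0 0 0.001 0.11 0.7; 0 0 0 0 0.001 0.122 0.7; 0 0 0 0 0.001 0.122 0.7; 0 0 0 0 0.001 0.122 0.4; 0 0 0 0 0.001 0.122 0.1; 0 0 0 0 0.001 0.122 0.1; 0 0 0 0 0.001 0.122 0.1; 0 0 0 0 0.001 0.122 0.1; 0 0 0 0 0.001 0.122 0.1; 0 0 0 0 0.001 0.122 0.1' 40
```

```text
clock: 16.85
position: [0.4184, 0.3122, 0.0946]
orientation: [[-1.0, -0.009, 0.0], [-0.009, 1.0, 0.0], [-0.0, 0.0, -1.0]]
wrist_force: [-1.5, 0.0, 4.8]
opening: 0.264
finger_force: 40.0
```

```bash
python3 nudge.py '0 0 0 0 0 -0.015 0.1; 0 0 0 0 0 -0.035 0.1; 0 0 0 0 0 -0.055 0.1; 0 0 0 0 0 -0.075 0.1; 0 0 0 0 0 -0.1 0.1; 0 0 0 0 0 -0.125 0.1; 0 0 0 0 0 -0.135 0.1; 0 0 0 0 0 -0.135 0.1'; python3 -c "
from h import *
go((.6803,.024,.225),1.528)"
```

```text
clock: 17.85
position: [0.4184, 0.312, 0.2297]
orientation: [[-1.0, -0.009, 0.001], [-0.009, 1.0, 0.0], [-0.001, 0.0, -1.0]]
wrist_force: [-0.0, -0.8, -2.6]
opening: 0.258
finger_force: 40.0
rot [0.0004 0.001  0.0517] shift [-0.2593 -0.2903  0.0048] rows 6.228451764591239 0.2750792511112311
```

```bash
python3 nudge.py '0 0 0.01 -0.04 -0.045 0 0.1; 0 0 0.02 -0.08 -0.09 0 0.1; 0 0 0.03 -0.12 -0.135 0 0.1; 0 0 0.04 -0.16 -0.18 0 0.1; 0 0 0.05 -0.2 -0.225 0 0.1; 0 0 0.05 -0.24 -0.269 0 0.1; 0 0 0.05 -0.2593 -0.2903 0.003 0.1; 0 0 0.05 -0.2593 -0.2903 0.005 0.1; 0 0 0.05 -0.2593 -0.2903 0.005 0.1'
python3 - <<'E'
from h import *
c=snap('wrist','w5')['image']
cv2.imwrite('pics/w5L.png',cv2.resize(c[60:360,90:410],(800,600)[:1]+(750,),interpolation=cv2.INTER_CUBIC)[:600])
go((.6803,.024,.225),1.528)
E
```

```text
clock: 18.98
position: [0.6789, 0.0246, 0.2224]
orientation: [[-0.999, 0.041, -0.003], [0.041, 0.999, 0.001], [0.003, 0.001, -1.0]]
wrist_force: [0.4, 0.2, -2.6]
opening: 0.26
finger_force: 40.0
rot [ 0.0005 -0.0023  0.0026] shift [-0.0013 -0.001  -0.0019] rows 0.04031884644675087 0.018540208790097334
```

View pics/w5L.png

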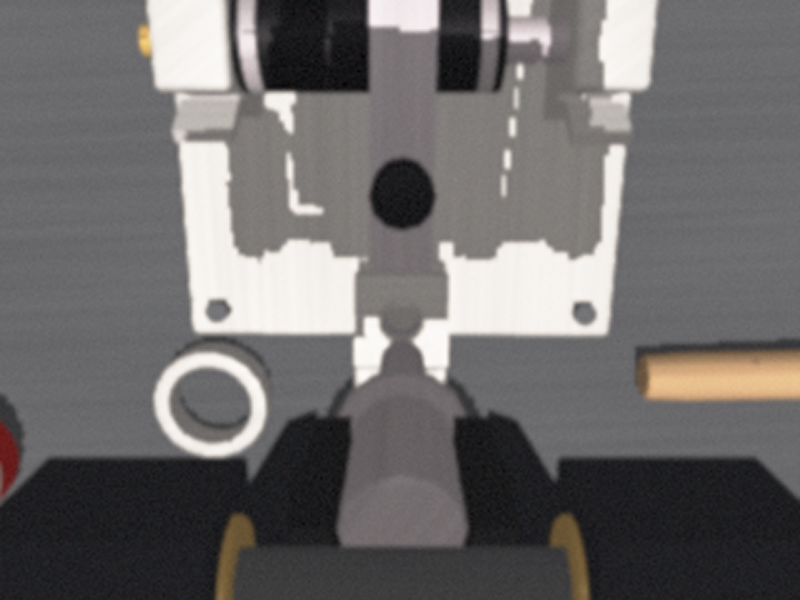

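The hole is visible at (401,318) and the pin's tip at (403,341), with the pin hanging straight. I'll check these against the calibration.

```bash
python3 - <<'E'
from h import *
W=ld('w5'); p=np.array(robot.get_obs()['position'])
L=lambda u,v:((u-90+.5)*2.5-.5,(v-60+.5)*2.5-.5)
w=lambda u,v:(W,(u+.5)/2.5-.5+90,(v+.5)/2.5-.5+60)
print('hole exp',L(*proj(W,(.6803,.024,.109))),atz(*w(401,318),.109))
print('tip exp',L(*proj(W,(p[0],p[1],.151))),atz(*w(403,341),.151),p)
print('knob',atz(*w(402,192),.139))
E
```

```text
hole exp (401.1721482505295, 322.13373991665446) [0.67865906 0.02400046 0.109     ]
tip exp (404.31153238902175, 353.13669819389884) [0.67491083 0.02478668 0.151     ] [0.67905271 0.02504901 0.22307805]
knob [0.62851329 0.02634158 0.139     ]
```

```bash
python3 nudge.py '0 0 0 -0.0008 -0.0008 0.02 0.1; 0 0 0 -0.0008 -0.0008 0.035 0.1; 0 0 0 -0.0008 -0.0008 0.04 0.1; 0 0 0 -0.0008 -0.0008 0.045 0.1; 0 0 0 -0.0008 -0.0008 0.05 0.1; 0 0 0 -0.0008 -0.0008 0.055 0.1; 0 0 0 -0.0008 -0.0008 0.055 0.1'
```

```text
clock: 19.9
position: [0.6807, 0.0231, 0.1688]
orientation: [[-0.999, 0.041, -0.001], [0.041, 0.999, 0.0], [0.001, 0.0, -1.0]]
wrist_force: [0.2, 0.1, -1.2]
opening: 0.266
finger_force: 40.0
```

```bash
python3 nudge.py '0 0 0 0.0005 0.0005 0.004 0.1; 0 0 0 0.0005 0.0005 0.009 0.1; 0 0 0 0.0005 0.0005 0.014 0.1; 0 0 0 0.0005 0.0005 0.02 0.1; 0 0 0 0.0005 0.0005 0.02 0.1'
```

```text
clock: 20.52
position: [0.6799, 0.0237, 0.1483]
orientation: [[-0.999, 0.041, -0.001], [0.041, 0.999, 0.0], [0.001, 0.0, -1.0]]
wrist_force: [-0.1, 0.3, -1.2]
opening: 0.259
finger_force: 40.0
```

Passing freely through the ear and bar; continuing down.

```bash
python3 nudge.py '0 0 0 0 0 0.005 0.1; 0 0 0 0 0 0.01 0.1; 0 0 0 0 0 0.015 0.1; 0 0 0 0 0 0.02 0.1; 0 0 0 0 0 0.024 0.1; 0 0 0 0 0 0.0255 0.1; 0 0 0 0 0 0.0255 0.1'
```

```text
clock: 21.4
position: [0.6804, 0.0236, 0.1236]
orientation: [[-0.999, 0.041, -0.0], [0.041, 0.999, 0.0], [0.0, 0.0, -1.0]]
wrist_force: [0.3, 0.2, -0.9]
opening: 0.26
finger_force: 40.0
```

```bash
python3 nudge.py '0 0 0 0 0 0.0015 0.1; 0 0 0 0 0 0.003 0.1; 0 0 0 0 0 0.004 0.1; 0 0 0 0 0 0.004 0.1'
```

```text
clock: 21.9
position: [0.6805, 0.0236, 0.1206]
orientation: [[-0.999, 0.041, 0.0], [0.041, 0.999, -0.0], [-0.0, -0.0, -1.0]]
wrist_force: [-2.7, -0.3, 5.4]
opening: 0.26
finger_force: 40.0
```

Contact came at the expected height, so the collar is on the fork. Now release, back off and check.

```bash
python3 nudge.py '0 0 0 0 0 0 0.5; 0 0 0 0 0 0 0.6; 0 0 0 0 0 0 0.6; 0 0 0 0 0 -0.01 0.6; 0 0 0 0 0 -0.05 0.6; 0 0 0 0 0 -0.1 0.6; 0 0 0 0.04 0 -0.13 0.6; 0 0 0 0.1 0 -0.13 0.6; 0 0 0 0.16 0 -0.13 0.6; 0 0 0 0.22 0 -0.13 0.6; 0 0 0 0.22 0 -0.13 0.6'
python3 - <<'E'
from h import *
t=snap('top','t6')['image'];s=snap('side','s6')['image'];w=snap('wrist','w6')['image']
cv2.imwrite('pics/m6.png',np.hstack([cv2.resize(w[:300,90:410],(400,375)),np.zeros((375,0,3),np.uint8),cv2.resize(s[145:225,205:285],(375,375),interpolation=cv2.INTER_CUBIC)]))
T=ld('t6');S=ld('s6')
print([proj(c,(.6803,.024,.155)) for c in (T,S)])
E
```

```text
clock: 23.28
position: [0.4568, 0.0335, 0.2496]
orientation: [[-0.999, 0.041, -0.001], [0.041, 0.999, 0.0], [0.001, 0.0, -1.0]]
wrist_force: [1.1, -0.5, -0.1]
opening: 0.598
finger_force: 0.0
[(280.999776723615, 162.90695405200267), (219.25807694293323, 162.92393563932148)]
```

View pics/m6.png

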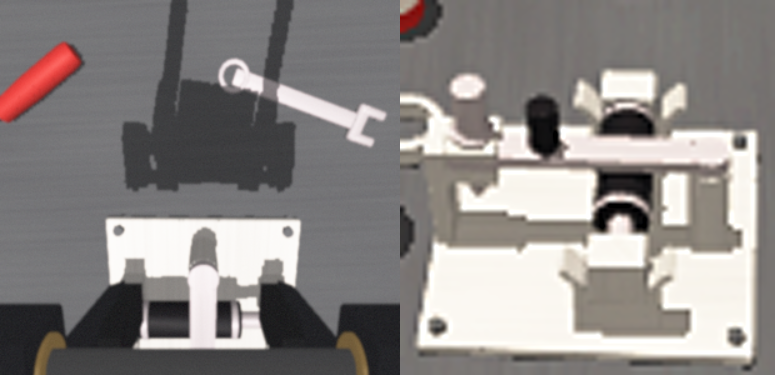

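The side crop shows the pin's knob top at (467,85), which is image pixel (219.3,163.1). The prediction for a fully seated pin is (219.3,162.9). The pin tip shows below the fork, and the bar and shock are in place.

```bash
python3 -c "
from bench import robot
print(robot.close_job())"
```

```text
the job is handed in; nothing more can be done
None
```

The shock is seated in both saddles, the keeper bar is closed in the fork, and the lock pin is down with its collar on the fork. I handed the job in at about 23 s; the hand-in returned no verdict.

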